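Slide the bread tray into the warming case and shut its door

ROBOT

A 6-joint arm with a two-finger parallel gripper is mounted at the origin on the work surface. World frame = base frame: x ahead of the robot, y to its left, z up, the work surface at z = 0. Lengths are in mm, angles in rad, forces in N, time in s.
With the tool pointing down it reaches from about 350 to 950 mm from the base axis. Payload 17.4 kg.
Tool frame: the origin (TCP) lies on the centre line of the jaws, within the pads' length; the fingertips stand 25 mm ahead of it and the grasp point (between the pads) lies 6 mm ahead of it; z points along the fingers, y is the line along which they close (so a half turn about z gives the same grasp; the last joint's range is limited). The gripper opens to 93 mm and grips with 3 to 60 N. Pads are 15 mm wide; open, the fingers measure 128 mm over their backs; the gripper's body (75 mm by 188 mm) begins 65 mm behind the grasp point.
Start: joints at [1.252, 0.116, 1.442, -0, 1.584, -0.038], TCP at [187.067, 648.567, 243.646] pointing down, gripper open.
Joint ranges: [-2.83, 2.83], [-0.83, 2.19], [0.07, 2.5], [-1.14, 4.28], [0.01, 3], [-2.97, 2.97]. Speed limits (rad/s): [1.89, 1.89, 2.22, 3.14, 3.14, 3.14].

INTERFACE

Orientations are given as a unit quaternion [w, x, y, z].
In Python, from workcell import monitor, cams, ctrl gives the robot as it stands.
- The arm moves only by the tool drive_tool, never from a script. Its argument "rows" is a list of rows, each an object of numbers: "x", "y", "z": the shift along the tool's x, y, z in m; "ax", "ay", "az": the turn, a rotation vector about the tool's x, y, z in degrees. In form: [{"x": .., "y": .., "z": .., "ax": .., "ay": .., "az": ..}, ...]. A call has 1 to 10 rows; each row shifts and turns the commanded pose from where the row before left it, along the tool's axes as they then stand; what a row does not reach is not made up. A row lasts 1/10 s, in which the tool goes at most 50 mm and 8.59 degrees, less where a joint would pass 70% of its speed; a pose out of reach is approached as far as the arm can. A call is refused whole if a number of a shift passes 0.05 or a number of a turn 8.59, either way. A call with a gripper value outside its range is refused whole. "jaw" is the opening, from -1 (shut) to 1 (fully open), set as the call begins (left out, the last holds). The fingers move at their own pace and stop on an object; "force" is the grip in N (left out, the last holds). Time passes only in rows, so rows that do not move let the fingers close. It gives the time, the measured TCP pose, the force, the opening and the grip force at its end, in the units of the state.
- monitor.read_state(): the state, without advancing time (a new reading comes with each control period).
- cams.camera(name): name is "scene" or "top"; returns the picture (480x640x3 uint8, red, green, blue); there is no depth.
- cams.get_calibration(name): a dict with "fx", "fy", "cx", "cy" (pixels), "R" (3x3) and "t" (3): a world point X has camera coordinates R X + t. Camera axes: x right, y down, z forward; pixel columns grow to the right and rows downward; lengths in mm; the calibration is good to about 2 mm. A picture is of the moment at which its call begins. get_calibration takes no time and is no camera call.
- ctrl.job_done(): hands the job in; it is judged then, once.
The state is a dict: "t": time; "joints": joint angles; "joint_velocities": joint speeds; "effort": joint torques, N m; "eef_pos": TCP position; "tool_rot": TCP orientation; "force": force on the tool from outside, world axes, zero at the start; "moment": the same for the moment, N m; "opening": opening from 0.0 (shut) to 1.0 (fully open); "grip_force": force on a finger pad.
Only numpy, scipy, OpenCV 4.12 (cv2) and the standard library are available. Lean on these libraries where they do the work, as an engineer would, in place of code of your own. Each camera call takes 0.05 s, during which the arm holds its last target. There are 200 camera calls.

TASK

Push the tray with the two small breads into the warming case, feeling for the click, until the spring ball of its side catch has dropped into the tray's notch, and no farther: pushed harder, the tray rides on over the catch. Then push the case's door shut until it snaps home on its own catch. Keep both breads on the tray and leave the other goods on the counter where they are.

Things in the scene. Friction and masses are not known exactly. Their poses are not given: they have to be found in the camera images.
- case: glass and steel bread warming case on the counter, fixed: 280 deep (x), 320 wide (y), 230 high. Origin: centre of its underside; x points into the case, away from the robot. Its open front is the plane x = -140 of its frame; the opening is 296 wide, from the base's top at z = 30 to the lintel at z = 210. Roof, back and sides are clear panes.
- tray (a joint): how far the tray is slid into the case (m), along the case's x; 0 = pulled out (front face of its bar 85 mm outside the open front), stop at 0.155. The catch holds it somewhere between 0.10 and 0.14: where differs from case to case and is not given. Sliding takes 1.5 N, 5 N carry it over a hump, it then jumps 6 mm ahead into the notch and holds; at 18 N it is forced on over the catch.
- tray_bar (a point): middle of the front face (robot side) of the upright bar across the aluminium tray's front: bar 236 wide (y), 10 thick, 50 high, 36 to 86 above the counter. Axes as the case's. The tray behind it is 200 long, its floor 40 above the counter, other rims 20 high. When caught, the face lies 15 to 55 mm inside the open front, under the roof.
- catch_ball (a joint): how far the spring ball of the tray's catch (8 mm ball on a block inside the case, right side, y = -124 in the case's frame) is pressed in (m): about 0.0035 while it rides on the tray's side strip, 0.005 on the hump, under 0.001 in the notch, 0.009 when the tray was pushed too far (it can be pulled back by its bar).
- door (a joint): opening angle of the door (rad): 0 = shut, 1.57 = square to the case's front; the door opens towards the robot and to the left, and stays where it is left. Its catch bites over the last 0.04 rad, with about 6 N at the free edge, and pulls it to 0.
- door_hinge (a point): point on the door's upright hinge axis, at the left end of the case's front (case frame x = -140, y = 150), 130 above the counter. Its axes turn with the door: its -y points along the door to the free edge, its -x out of the door's outer face.
- door_edge (a point): upper outer corner of the door's free edge, 300 from the hinge, 222 above the counter, on the outer face (towards the robot when shut). Flat aluminium door, 12 thick, 35 to 222 above the counter; inner face flush with the hinge axis. A bar handle stands 30 off its outer face, 275 from the hinge, 61 to 129 above the counter.
- bread_l: small round flat bread, 104 across, 24 high, loose on the tray, left half. Origin: centre of its underside.
- bread_r: the same, on the right half of the tray.
- round_low: round flat bread 180 across, 26 high, on the counter right of the case. Origin: centre of its underside. Bystander.
- round_top: round flat bread 170 across, 24 high, lying on round_low. Bystander.
- loaf_a: long loaf 360 long (x), 56 wide, lying left of the case. Origin: under its middle. Bystander.
- loaf_b: long loaf 340 long, 56 wide, beside loaf_a, farther left. Bystander.
- tongs: steel bread tongs 250 long (x), 12 high, lying flat on the counter in front of the case, lower than the tray and the door. Origin: under their middle. Bystander.
- coin_dish: shallow blue plate 110 across, 22 high, right of the tray. Origin: centre of its underside. Bystander.

How it is judged (in metres and radians):
On the way, in this order (a step that is already met when the one before it is completed fails the run):
1. The tray is slid in until the catch ball sits in its notch (ball pressed in less than 1.5 mm), while the door is still open (more than 0.3 rad) (value of joint catch_ball below 0.0015 m and value of joint tray above 0.09 m and value of joint door above 0.3 rad), for 0.2 s.
2. Then the door is shut on its catch (within 0.008 rad, about 2 mm at the free edge), with the tray still caught (value of joint catch_ball below 0.0015 m and value of joint tray above 0.09 m and value of joint door below 0.008 rad), for 0.2 s.
At the end, for the whole second after the job is handed in: The tray is held by its catch: the ball sits in the notch (pressed in less than 1.5 mm, tray more than 0.09 m in); the door is shut on its catch within 0.008 rad (about 2 mm at the free edge); both breads lie flat on the tray, their centres inside its rims; tray and door are at rest (all of step 2 and z of bread_l in the frame of case between 0.035 and 0.05 m and x of bread_l in the frame of tray_bar between 0.03 and 0.21 m and y of bread_l in the frame of tray_bar between -0.116 and 0.116 m and z of bread_r in the frame of case between 0.035 and 0.05 m and x of bread_r in the frame of tray_bar between 0.03 and 0.21 m and y of bread_r in the frame of tray_bar between -0.116 and 0.116 m and velocity of joint tray between -0.01 and 0.01 m/s and velocity of joint door between -0.03 and 0.03 rad/s); the robot touches nothing.
It fails at once if A bread, loaf, tongs or dish on the counter is moved by more than 30 mm (distance of any of round_low, round_top, loaf_a, loaf_b, tongs, coin_dish from where it was at the start of the episode above 0.03 m).
It fails at once if A bread falls from the tray (height (world z) of any of bread_l, bread_r below 0.03 m).
It also fails if it takes over 64 s, if anything falls off the work surface, if the arm or the gripper's body presses on something with over 40 N, if the wrist force passes 120 N, or if a joint passes its speed limit or range.

## Working session

There is one attempt and no reset: what is moved stays moved. The work goes in short steps, Python scripts to look and compute and a tool call to move; the robot and the scene stay as the last step left them, time stands still between calls to the robot, and variables do not carry over. Pictures are saved under pics/ and viewed, at most 10 in all, crops included, and the job is handed in when it is done.

Besides the shell and the picture viewer there is one more tool, called after "Emit:" as name(argument=value, ...) on one line, values as JSON. drive_tool: Moves the arm, as the interface text tells. Its arguments: {"type":"object","properties":{"rows":{"type":"array"},"jaw":{"type":"number"},"force":{"type":"number"}},"required":["rows"]}

```bash
mkdir -p pics; ls; python3 - <<'E'
from workcell import monitor, cams, ctrl
import cv2
print(monitor.read_state())
for n in("scene","top"):
    cv2.imwrite(f"pics/{n}0.png",cams.camera(n)[:,:,::-1]); print(cams.get_calibration(n))
E
```

```text
pics
{'t': 0.0, 'joints': array([ 1.25219535e+00,  1.16485473e-01,  1.44227230e+00,  2.00110875e-05,
        1.58403086e+00, -3.78173491e-02]), 'joint_velocities': array([ 0.00034758, -0.00139987, -0.00028581, -0.00091897,  0.00046161,
       -0.00066486]), 'effort': array([ 7.73062384e-04, -7.21290922e+01, -6.22581983e+01,  7.78440409e-02,
        2.42689415e-02, -9.30887086e-05]), 'eef_pos': array([187.00416542, 648.38394836, 242.90115255]), 'tool_rot': array([-1.15850447e-04,  1.39930932e-01,  9.90161086e-01, -5.86746111e-04]), 'force': array([ 0.52239494, -0.10296556, -0.15885913]), 'moment': array([-0.02363521, -0.03959617,  0.0149241 ]), 'grip_force': 0.0, 'opening': 0.9986585203660595}
{'fx': 448.72145751591773, 'fy': 448.72145751591773, 'cx': 314.2458900395747, 'cy': 239.9069913838042, 'R': array([[-0.80579143, -0.59216137, -0.00671506],
       [-0.56114479,  0.76711076, -0.31089806],
       [ 0.18925301, -0.24675087, -0.95041954]]), 't': array([ 459.07230508,  352.40798931, 1157.82278587])}
{'fx': 513.2205305074773, 'fy': 513.2205305074773, 'cx': 321.82940211920993, 'cy': 233.4735428579534, 'R': array([[ 0.01077253, -0.99993497, -0.00374344],
       [-0.99239358, -0.01023201, -0.12267965],
       [ 0.12263337,  0.00503653, -0.99243926]]), 't': array([ -25.49896358,  559.60063142, 1474.98660929])}
```

View pics/scene0.png

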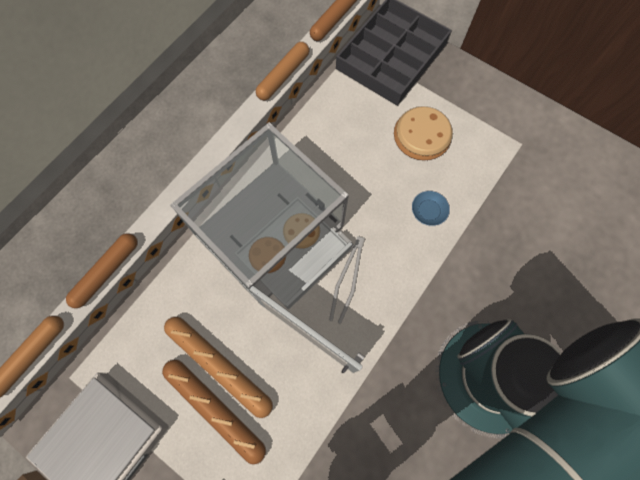

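View pics/top0.png

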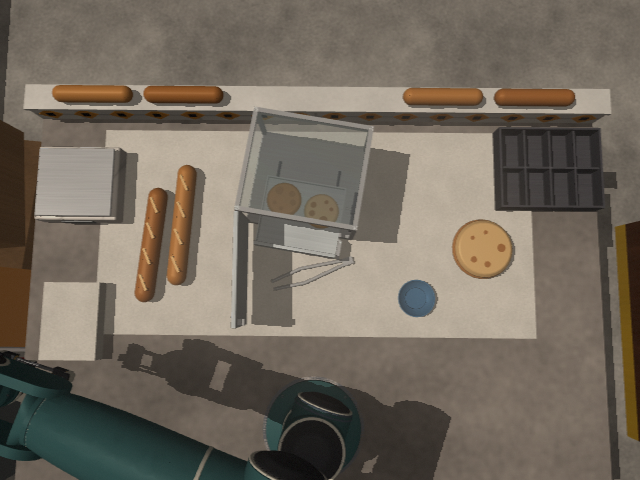

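Both pictures show the case, the tray and the open door. In top, the roof corners are about (258,110), (372,128), (353,231) and (236,210), and the door's free edge is near (238,325). In scene, the roof corners are about (176,205), (268,127), (347,195) and (250,287), and the door's free edge is near (355,368). I'll fit the pose and check it with an overlay.

```bash
cat > h.py <<'E'
import numpy as np, cv2
from scipy.optimize import least_squares
from workcell import monitor, cams, ctrl
C={n:cams.get_calibration(n) for n in("scene","top")}
def proj(n,X):
    c=C[n]; p=np.atleast_2d(X)@c["R"].T+c["t"]
    return np.c_[c["fx"]*p[:,0]/p[:,2]+c["cx"],c["fy"]*p[:,1]/p[:,2]+c["cy"]]
def case2w(P,X):
    x,y,a=P; X=np.atleast_2d(X).astype(float); c,s=np.cos(a),np.sin(a)
    return np.c_[x+c*X[:,0]-s*X[:,1],y+s*X[:,0]+c*X[:,1],X[:,2]]
def doorpts(th,X): # door frame (x out -), at hinge, in case frame; opens toward -x
    X=np.atleast_2d(X).astype(float); c,s=np.cos(-th),np.sin(-th)
    return np.c_[-140+c*X[:,0]-s*X[:,1],150+s*X[:,0]+c*X[:,1],X[:,2]]
E
cat > fit.py <<'E'
from h import *
K=np.array([[140,160,230],[140,-160,230],[-140,-160,230],[-140,160,230.]])
O={"top":[(258,110),(372,128),(353,231),(236,210)],"scene":[(176,205),(268,127),(347,195),(250,287)]}
r=least_squares(lambda P:np.concatenate([(proj(n,case2w(P,K))-O[n]).ravel() for n in O]),[700,0,-.2],x_scale=[100,100,1],loss="soft_l1")
P=r.x; print(P,r.fun.round(1))
D={"top":(239,326),"scene":(358,369)}
# door_edge: outer face (-12), 300 along -y
f=lambda t:np.concatenate([(proj(n,case2w(P,doorpts(t[0],[[-6,-300,222]])))-D[n]).ravel() for n in D])
d=least_squares(f,[1.5]); print(d.x,d.fun.round(1))
np.save("P.npy",[*P,d.x[0]])
q=d.x[0]
for n in O:
    im=cv2.imread(f"pics/{n}0.png"); S=4
    x0,y0=(210,90) if n=="top" else (165,110)
    big=cv2.resize(im[y0:y0+270,x0:x0+210],None,fx=S//2+1,fy=S//2+1,interpolation=cv2.INTER_CUBIC) ; s=S//2+1
    def poly(X,col,cl=True): cv2.polylines(big,[((proj(n,X)-[x0,y0])*s+s/2).astype(int)],cl,col,1)
    poly(case2w(P,K),(0,0,255)); K0=K.copy();K0[:,2]=0; poly(case2w(P,K0),(0,255,255))
    poly(case2w(P,[[-225,118,86],[-225,-118,86],[-215,-118,86],[-215,118,86]]),(0,255,0))
    poly(case2w(P,doorpts(q,[[0,0,222],[0,-300,222],[-12,-300,222],[-12,0,222]])),(255,0,0))
    poly(case2w(P,doorpts(q,[[0,-300,222],[0,-300,35]])),(255,0,255),False)
    cv2.imwrite(f"pics/{n}_ov.png",big[:600])
    if n=="top":A=big
    else: B=big
out=np.hstack([A,B]); h=600/out.shape[0]; cv2.imwrite("pics/ov.png",cv2.resize(out,None,fx=min(h,800/out.shape[1]),fy=min(h,800/out.shape[1])))
E
python3 fit.py
```

```text
[ 7.05953453e+02  2.72440447e+01 -1.59771122e-01] [-4.4 -2.8  1.5 -1.1  3.2  0.3 -2.6  0.4 -5.1  0.3  2.  -4.4  2.8  0.2
 -0.   1. ]
[1.39267948] [-5.1  3.3  5.8 -1.2]
```

View pics/ov.png

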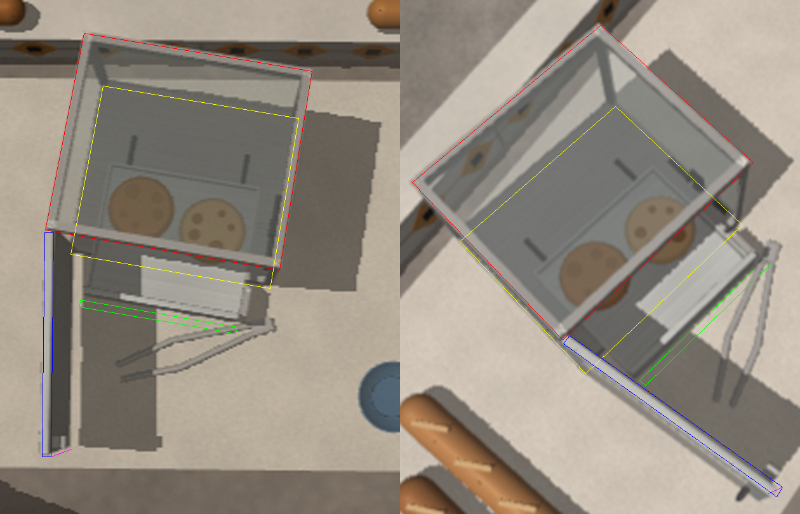

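The overlay fits the case and door well. The door is at about 1.39 rad, and the tray bar looks some 10 mm further in than the pulled-out model. Next I lift and cross over above the door.

Emit:
drive_tool(rows=[{"z":-0.05},{"z":-0.05},{"x":-0.03,"y":-0.038,"az":-1},{"x":-0.03,"y":-0.038,"az":-1},{"x":-0.03,"y":-0.038,"az":-1},{"x":-0.03,"y":-0.038,"az":-1},{"x":-0.03,"y":-0.038,"az":-1},{"x":-0.03,"y":-0.038,"az":-1},{"x":-0.03,"y":-0.038,"az":-1},{"x":-0.03,"y":-0.038}], jaw=-1)

```text
invalid input at $.rows[0]: expected keys x, y, z, ax, ay, az
```

```bash
cat >> h.py <<'E'
from scipy.spatial.transform import Rotation as Rn
def state():
    s=monitor.read_state(); R=Rn.from_quat(np.roll(s["tool_rot"],-1)).as_matrix(); return s,R
def report(target_case=None,tip=True):
    P=np.load("P.npy")[:3]; s,R=state(); p=s["eef_pos"]; t=p+25*R[:,2]
    c,sn=np.cos(P[2]),np.sin(P[2]); W=np.array([[c,sn,0],[-sn,c,0],[0,0,1]])
    o=np.array([P[0],P[1],0])
    print("t",s["t"],"joints",s["joints"].round(2),"F",s["force"].round(1),"Fcase",(W@s["force"]).round(1))
    print("tip in case",(W@(t-o)).round(1),"tool axes in case cols\n",(W@R).round(3))
    if target_case is not None: print("tool shift mm for tip",(R.T@(W.T@np.array(target_case)+o-t)).round(1))
E
python3 -c "
from h import *
report([-270,-35,250])"
```

```text
t 0.1 joints [ 1.25  0.12  1.44  0.    1.58 -0.04] F [0.3 0.  0.2] Fcase [0.2 0.1 0.2]
tip in case [-611.2  530.7  218. ] tool axes in case cols
 [[-0.993  0.121 -0.   ]
 [ 0.121  0.993 -0.001]
 [ 0.    -0.001 -1.   ]]
tool shift mm for tip [-407.  -520.4  -31.5]
```

Emit:
drive_tool(rows=[{"x":0,"y":0,"z":-0.05,"ax":0,"ay":0,"az":0},{"x":0,"y":0,"z":-0.05,"ax":0,"ay":0,"az":0},{"x":-0.03,"y":-0.038,"z":0,"ax":0,"ay":0,"az":-1},{"x":-0.03,"y":-0.038,"z":0,"ax":0,"ay":0,"az":-1},{"x":-0.03,"y":-0.038,"z":0,"ax":0,"ay":0,"az":-1},{"x":-0.03,"y":-0.038,"z":0,"ax":0,"ay":0,"az":-1},{"x":-0.03,"y":-0.038,"z":0,"ax":0,"ay":0,"az":-1},{"x":-0.03,"y":-0.038,"z":0,"ax":0,"ay":0,"az":-1},{"x":-0.03,"y":-0.038,"z":0,"ax":0,"ay":0,"az":-1},{"x":-0.03,"y":-0.038,"z":0,"ax":0,"ay":0,"az":0}], jaw=-1)

```text
t: 1.1
eef_pos: [355.1, 298.0, 343.6]
tool_rot: [0.0, 0.079, 0.997, 0.0]
force: [1.5, 0.1, -1.0]
opening: 0.186
grip_force: 0.0
```

```bash
python3 -c "
from h import *
report([-270,-35,280])"
```

```text
t 1.1 joints [ 0.64 -0.36  1.71 -0.    1.79 -0.77] F [ 1.5  0.1 -1. ] Fcase [ 1.5  0.3 -1. ]
tip in case [-389.4  211.5  318.6] tool axes in case cols
 [[-1.    -0.002  0.   ]
 [-0.002  1.     0.   ]
 [-0.     0.    -1.   ]]
tool shift mm for tip [-118.8 -246.8   38.6]
```

Emit:
drive_tool(rows=[{"x":-0.01,"y":-0.048,"z":0,"ax":0,"ay":0,"az":0},{"x":-0.01,"y":-0.048,"z":0,"ax":0,"ay":0,"az":0},{"x":-0.01,"y":-0.048,"z":0,"ax":0,"ay":0,"az":0},{"x":-0.01,"y":-0.048,"z":0,"ax":0,"ay":0,"az":0},{"x":-0.01,"y":-0.048,"z":0,"ax":0,"ay":0,"az":0},{"x":0,"y":0,"z":0,"ax":0,"ay":-8,"az":0},{"x":0,"y":0,"z":0,"ax":0,"ay":-8,"az":0},{"x":0,"y":0,"z":0,"ax":0,"ay":-8,"az":0},{"x":0,"y":0,"z":0,"ax":0,"ay":-8,"az":0},{"x":0,"y":0,"z":0,"ax":0,"ay":-8,"az":0}])

```text
t: 2.1
eef_pos: [420.4, 75.5, 356.2]
tool_rot: [0.324, 0.078, 0.942, -0.037]
force: [0.6, -0.6, 1.0]
opening: 0.003
grip_force: 0.0
```

```bash
python3 -c "
from h import *
report([-260,-35,62])"
```

```text
t 2.1 joints [ 0.31 -0.83  2.07 -0.32  1.32 -1.1 ] F [ 0.6 -0.6  1. ] Fcase [ 0.7 -0.5  1. ]
tip in case [-274.1    1.7  336.6] tool axes in case cols
 [[-0.787  0.012  0.617]
 [-0.002  1.    -0.022]
 [-0.617 -0.019 -0.787]]
tool shift mm for tip [158.4 -31.4 225.5]
```

```bash
cat > kin.py <<'E'
import numpy as np
from scipy.optimize import least_squares
from scipy.spatial.transform import Rotation as Rn
def fk(q,p):
    a1,h,L1,L2,d,T,b=p
    R=Rn.from_euler("z",q[0]); x=np.array([0,0,h])+R.apply([a1,0,0])
    R2=R*Rn.from_euler("y",q[1]); x=x+R2.apply([0,0,L1])
    R3=R2*Rn.from_euler("y",q[2]); x=x+R3.apply([d,0,L2])   # z along forearm
    R5=R3*Rn.from_euler("z",q[3])*Rn.from_euler("y",q[4])
    x=x+R5.apply([b,0,T])
    return x,R5*Rn.from_euler("z",q[5])
E
python3 - <<'E'
from kin import *
from h import state
s,R=state()
D=[([1.25219535,.116485473,1.4422723,2e-5,1.58403086,-.0378],[187.0,648.38,242.9]),([.64,-.36,1.71,0,1.79,-.77],[355.1,298,343.6]),(s["joints"],s["eef_pos"])]
f=lambda p:np.concatenate([fk(q,p)[0]-x for q,x in D]+[.02*(p-[30,100,420,600,0,277,0])])
r=least_squares(f,[30,200,420,600,0,300,0]); print(r.x.round(1),r.fun[:9].round(1))
x,Q=fk(s["joints"],r.x); print(Q.as_matrix().round(3)); print(R.round(3))
np.save("kin.npy",r.x)
E
```

```text
[  62.4 -100.   299.2  597.3 -243.2  204.5   19.3] [ 23.5 -10.1   0.1  20.  -18.7  -0.   -0.9  -5.6  -0. ]
[[-0.171 -0.777  0.606]
 [-0.985  0.123 -0.12 ]
 [ 0.019 -0.617 -0.787]]
[[-0.777  0.171  0.606]
 [ 0.123  0.985 -0.12 ]
 [-0.617 -0.019 -0.787]]
```

```bash
cat > fitk.py <<'E'
import sys, json, os
from kin import *
from h import state
s,R=state()
D=json.load(open("D.json")) if os.path.exists("D.json") else [([1.25219535,.116485473,1.4422723,2e-5,1.58403086,-.0378],[187.0,648.38,242.9]),([.64,-.36,1.71,0,1.79,-.77],[355.1,298,343.6])]
D.append((list(s["joints"]),list(s["eef_pos"]))); json.dump(D,open("D.json","w"))
p0=np.array([30,150,420,600,0,277,0,26.])
g=lambda q,p: fk(q,p[:7])[0]+Rn.from_euler("z",q[0]).apply([0,p[7],0])
f=lambda p:np.concatenate([g(q,p)-x for q,x in D]+[.02*(p-p0)])
r=least_squares(f,p0); p=r.x; print(p.round(1),abs(r.fun[:3*len(D)]).max().round(1))
P=np.load("P.npy")[:3]; c,sn=np.cos(P[2]),np.sin(P[2]); W=np.array([[c,sn,0],[-sn,c,0],[0,0,1]]).T
lo=np.array([-2.83,-.83,.07,-1.14,.01,-2.97]);hi=np.array([2.83,2.19,2.5,4.28,3,2.97])
for tilt in (15,25,35,45,55):
  for X in (-270,-230,-150,-90):
    tip=W@np.array([X,-35,62])+[P[0],P[1],0]; b=np.deg2rad(tilt)
    z=W@np.array([np.sin(b),0,-np.cos(b)]); y=W@np.array([0,1,0]); tcp=tip-25*z
    Rt=Rn.from_matrix(np.c_[np.cross(y,z),y,z])
    def e(q):
        _,Q=fk(q,p[:7]); Q=Q*Rn.from_euler("z",-np.pi/2)
        return np.r_[(g(q,p)-tcp),300*(Rt.inv()*Q).as_rotvec()]
    k=least_squares(e,np.clip(s["joints"],lo+.02,hi-.02),bounds=(lo,hi)); print(tilt,X,k.x.round(2),"err",np.linalg.norm(k.fun).round(1))
E
python3 fitk.py
```

```text
[  9.9 129.8 454.3 604.1  67.6 277.7  -7.4  25.8] 1.4
15 -270 [ 0.59 -0.39  2.5  -1.01  0.86 -2.97] err 233.2
15 -230 [ 0.43 -0.33  2.5  -1.14  0.65 -2.97] err 232.6
15 -150 [ 0.32 -0.2   2.38 -1.14  0.55 -2.97] err 233.4
15 -90 [ 0.25 -0.1   2.28 -1.14  0.49 -2.97] err 236.2
25 -270 [ 0.57 -0.4   2.5  -1.08  0.84 -2.97] err 196.3
25 -230 [ 0.46 -0.37  2.5  -1.14  0.69 -2.97] err 193.3
25 -150 [ 0.33 -0.25  2.39 -1.14  0.57 -2.97] err 194.7
25 -90 [ 0.26 -0.14  2.29 -1.14  0.5  -2.97] err 198.0
35 -270 [ 0.57 -0.41  2.5  -1.14  0.85 -2.97] err 162.7
35 -230 [ 0.48 -0.41  2.5  -1.14  0.74 -2.97] err 158.4
35 -150 [ 0.34 -0.3   2.41 -1.14  0.58 -2.97] err 160.9
35 -90 [ 0.26 -0.18  2.3  -1.14  0.51 -2.97] err 165.1
45 -270 [ 0.6  -0.45  2.5  -1.14  0.9  -2.97] err 136.7
45 -230 [ 0.51 -0.45  2.5  -1.14  0.78 -2.97] err 131.6
45 -150 [ 0.34 -0.36  2.43 -1.14  0.59 -2.97] err 135.7
45 -90 [ 0.26 -0.23  2.32 -1.14  0.51 -2.97] err 141.5
55 -270 [ 0.63 -0.49  2.5  -1.14  0.95 -2.97] err 124.5
55 -230 [ 0.52 -0.49  2.5  -1.14  0.82 -2.97] err 119.4
55 -150 [ 0.34 -0.42  2.45 -1.14  0.59 -2.97] err 124.5
55 -90 [ 0.26 -0.28  2.34 -1.14  0.5  -2.97] err 132.1
```

```bash
sed -i 's/"z",-np.pi\/2/"z",np.pi\/2/; s/^D.append.*$//' fitk.py; sed -i 's#^p0=#if not os.path.exists("D.json") or D[-1][0]!=list(s["joints"]): D.append((list(s["joints"]),list(s["eef_pos"])))\njson.dump(D,open("D.json","w"))\np0=#' fitk.py; python3 fitk.py
```

```text
[  9.9 129.8 454.3 604.1  67.6 277.7  -7.4  25.8] 1.4
15 -270 [ 0.06 -0.57  2.29 -0.06  1.16 -1.33] err 0.0
15 -230 [ 0.04 -0.45  2.22 -0.06  1.12 -1.35] err 0.0
15 -150 [ 0.01 -0.24  2.07 -0.05  1.06 -1.39] err 0.0
15 -90 [-0.01 -0.1   1.95 -0.04  1.04 -1.41] err 0.0
25 -270 [ 0.1  -0.71  2.4  -0.13  1.03 -1.27] err 0.0
25 -230 [ 0.07 -0.58  2.33 -0.12  0.96 -1.3 ] err 0.0
25 -150 [ 0.02 -0.35  2.18 -0.1   0.88 -1.34] err 0.0
25 -90 [ 0.   -0.2   2.07 -0.09  0.84 -1.36] err 0.0
35 -270 [ 0.14 -0.83  2.5  -0.22  0.91 -1.18] err 5.5
35 -230 [ 0.1  -0.7   2.45 -0.2   0.81 -1.22] err 0.0
35 -150 [ 0.05 -0.44  2.3  -0.18  0.69 -1.26] err 0.0
35 -90 [ 0.02 -0.28  2.18 -0.17  0.64 -1.29] err 0.0
45 -270 [ 0.21 -0.81  2.5  -0.37  0.84 -1.03] err 41.7
45 -230 [ 0.14 -0.74  2.5  -0.35  0.7  -1.07] err 18.9
45 -150 [ 0.07 -0.52  2.41 -0.33  0.5  -1.11] err 0.0
45 -90 [ 0.03 -0.34  2.29 -0.33  0.43 -1.14] err 0.0
55 -270 [ 0.3  -0.77  2.5  -0.6   0.78 -0.77] err 76.5
55 -230 [ 0.21 -0.69  2.5  -0.6   0.62 -0.81] err 53.7
55 -150 [ 0.08 -0.55  2.5  -0.68  0.32 -0.77] err 1.1
55 -90 [ 0.04 -0.36  2.38 -0.77  0.24 -0.69] err 0.0
```

```bash
cat >> h.py <<'E'
def goto(tip,tilt):
    "prints the rotation (deg, tool axes) to reach tilt, then tip shift in the tool axes after that rotation"
    P=np.load("P.npy")[:3]; s,R=state(); c,sn=np.cos(P[2]),np.sin(P[2]); W=np.array([[c,-sn,0],[sn,c,0],[0,0,1]])
    b=np.deg2rad(tilt); z=W@[np.sin(b),0,-np.cos(b)]; y=W@[0,1,0]; Rt=np.c_[np.cross(y,z),y,z]
    print("rot",np.rad2deg(Rn.from_matrix(R.T@Rt).as_rotvec()).round(2))
    d=W@np.array(tip)+[P[0],P[1],0]-25*z-s["eef_pos"]
    print("tcp shift old axes",(R.T@d).round(1),"new axes",(Rt.T@d).round(1), "tip now",(W.T@(s["eef_pos"]+25*R[:,2]-[P[0],P[1],0])).round(1),"t",s["t"],"Fcase",(W.T@s["force"]).round(1))
E
python3 -c "
from h import *
goto([-275,-35,130],23)"
```

```text
rot [-1.27 15.1  -0.05]
tcp shift old axes [121.7 -33.4 163.7] new axes [ 75.  -37.2 188.9] tip now [-274.1    1.7  336.6] t 2.1 Fcase [ 0.7 -0.5  1. ]
```

Emit:
drive_tool(rows=[{"x":0,"y":0,"z":0.02,"ax":-0.6,"ay":7.5,"az":0},{"x":0,"y":0,"z":0.02,"ax":-0.6,"ay":7.5,"az":0},{"x":0.014,"y":-0.007,"z":0.032,"ax":0,"ay":0,"az":0},{"x":0.014,"y":-0.007,"z":0.032,"ax":0,"ay":0,"az":0},{"x":0.014,"y":-0.007,"z":0.032,"ax":0,"ay":0,"az":0},{"x":0.014,"y":-0.007,"z":0.032,"ax":0,"ay":0,"az":0},{"x":0.014,"y":-0.007,"z":0.032,"ax":0,"ay":0,"az":0}])

```text
t: 2.8
eef_pos: [433.1, 36.6, 147.0]
tool_rot: [0.197, 0.079, 0.977, -0.016]
force: [0.5, -0.0, 1.4]
opening: 0.005
grip_force: 0.0
```

```bash
python3 -c "
from h import *
goto([-265,-35,60],23)
P=np.load('P.npy')
for n in('top','scene'): cv2.imwrite(f'pics/{n}1.png',cams.camera(n)[:,:,::-1])
a=cv2.imread('pics/top1.png')[190:340,210:390];b=cv2.imread('pics/scene1.png')[190:340,210:390]
cv2.imwrite('pics/near1.png',cv2.resize(np.hstack([a,b]),(800,333),interpolation=cv2.INTER_CUBIC))"; python3 fitk.py | head -1
```

```text
rot [-0.05 -0.16 -0.04]
tcp shift old axes [28.5 -0.8 57.5] new axes [28.6 -0.8 57.4] tip now [-261.2  -34.2  124. ] t 2.8 Fcase [0.5 0.  1.4]
[  2.1 138.3 460.3 613.9  82.6 278.5  -4.6  25.8] 1.3
```

View pics/near1.png

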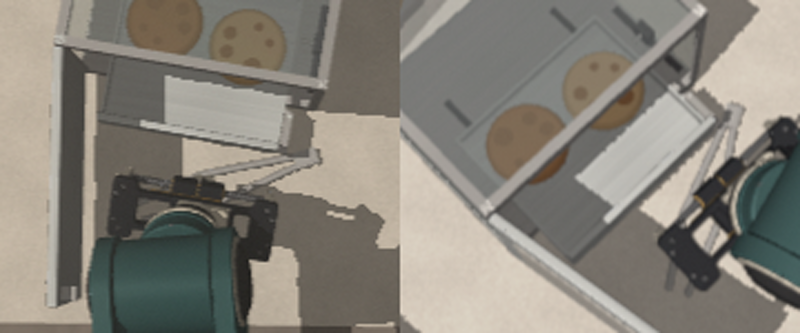

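The picture shows the gripper in front of the tray bar, clear of the door. Now I descend and approach.

Emit:
drive_tool(rows=[{"x":0.014,"y":0,"z":0.029,"ax":0,"ay":0,"az":0},{"x":0.014,"y":0,"z":0.029,"ax":0,"ay":0,"az":0},{"x":0,"y":0,"z":0,"ax":0,"ay":0,"az":0},{"x":-0.009,"y":0,"z":0.004,"ax":0,"ay":0,"az":0},{"x":-0.009,"y":0,"z":0.004,"ax":0,"ay":0,"az":0}])

```text
t: 3.4
eef_pos: [451.1, 34.5, 87.2]
tool_rot: [0.199, 0.078, 0.977, -0.016]
force: [0.5, -0.4, 1.4]
opening: 0.004
grip_force: 0.0
```

```bash
python3 -c "
from h import *
goto([-200,-35,58],30)"
```

```text
rot [-0.01 -7.   -0.03]
tcp shift old axes [-34.1  -1.6  22.7] new axes [-31.1  -1.6  26.7] tip now [-243.   -33.4   64.2] t 3.4 Fcase [ 0.6 -0.3  1.4]
```

Emit:
drive_tool(rows=[{"x":-0.007,"y":0,"z":0.0045,"ax":0,"ay":-1,"az":0},{"x":-0.007,"y":0,"z":0.0045,"ax":0,"ay":-1,"az":0},{"x":-0.007,"y":0,"z":0.0045,"ax":0,"ay":-1,"az":0},{"x":-0.007,"y":0,"z":0.0045,"ax":0,"ay":-1,"az":0},{"x":-0.007,"y":0,"z":0.0045,"ax":0,"ay":-1,"az":0},{"x":0,"y":0,"z":0,"ax":0,"ay":0,"az":0}])

```text
t: 4.0
eef_pos: [490.8, 27.5, 77.9]
tool_rot: [0.24, 0.078, 0.967, -0.02]
force: [1.0, 0.5, -0.3]
opening: 0.006
grip_force: 0.0
```

```bash
python3 -c "
from h import *
goto([-150,-35,58],38)"
```

```text
rot [ -0.07 -10.12  -0.03]
tcp shift old axes [-41.5  -1.   22.2] new axes [-37.   -1.   29.2] tip now [-200.8  -34.    55.8] t 4.0 Fcase [ 0.9  0.6 -0.3]
```

Emit:
drive_tool(rows=[{"x":-0.006,"y":0,"z":0.005,"ax":0,"ay":-1.7,"az":0},{"x":-0.006,"y":0,"z":0.005,"ax":0,"ay":-1.7,"az":0},{"x":-0.006,"y":0,"z":0.005,"ax":0,"ay":-1.7,"az":0},{"x":-0.006,"y":0,"z":0.005,"ax":0,"ay":-1.7,"az":0},{"x":-0.006,"y":0,"z":0.005,"ax":0,"ay":-1.7,"az":0},{"x":-0.006,"y":0,"z":0.005,"ax":0,"ay":-1.7,"az":0}])

```text
t: 4.6
eef_pos: [536.3, 20.2, 72.0]
tool_rot: [0.325, 0.076, 0.942, -0.026]
force: [-5.2, 0.5, 1.9]
opening: 0.005
grip_force: 2.4
```

```bash
python3 -c "
from h import *
goto([-110,-35,58],43)
for n in('top','scene'): cv2.imwrite(f'pics/{n}2.png',cams.camera(n)[:,:,::-1])
a=cv2.imread('pics/top2.png')[170:320,210:390];b=cv2.imread('pics/scene2.png')[170:320,210:390]
cv2.imwrite('pics/near2.png',cv2.resize(np.hstack([a,b]),(800,333),interpolation=cv2.INTER_CUBIC))"
```

```text
rot [-0.06 -4.9  -0.02]
tcp shift old axes [-33.6  -1.   20.9] new axes [-31.7  -1.   23.7] tip now [-151.   -34.    52.3] t 4.6 Fcase [-5.2 -0.3  1.9]
```

View pics/near2.png

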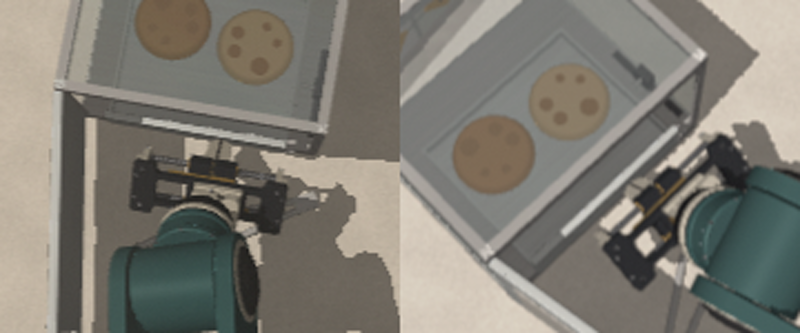

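The bar is in contact, with the tray about 0.08 in and the breads in place. Now smaller steps.

Emit:
drive_tool(rows=[{"x":-0.0034,"y":0,"z":0.0028,"ax":0,"ay":-1.6,"az":0},{"x":-0.0034,"y":0,"z":0.0028,"ax":0,"ay":-1.6,"az":0},{"x":-0.0034,"y":0,"z":0.0028,"ax":0,"ay":-1.6,"az":0},{"x":0,"y":0,"z":0,"ax":0,"ay":0,"az":0}])

```text
t: 5.1
eef_pos: [548.7, 18.0, 71.3]
tool_rot: [0.363, 0.075, 0.928, -0.03]
force: [-1.1, 0.1, -0.3]
opening: 0.007
grip_force: 0.0
```

```bash
python3 -c "
from h import *
goto([-120,-35,55],43)"
```

```text
rot [-0.08 -0.22 -0.01]
tcp shift old axes [-13.6  -0.9   9.9] new axes [-13.6  -0.9  10. ] tip now [-136.8  -34.2   53. ] t 5.1 Fcase [-1.1 -0.1 -0.3]
```

Emit:
drive_tool(rows=[{"x":-0.0022,"y":0,"z":0.002,"ax":0,"ay":0,"az":0},{"x":0,"y":0,"z":0,"ax":0,"ay":0,"az":0}])

```text
t: 5.3
eef_pos: [552.3, 17.5, 72.2]
tool_rot: [0.364, 0.075, 0.928, -0.03]
force: [-0.8, -0.5, -0.7]
opening: 0.004
grip_force: 0.6
```

Emit:
drive_tool(rows=[{"x":-0.0022,"y":0,"z":0.002,"ax":0,"ay":0,"az":0},{"x":0,"y":0,"z":0,"ax":0,"ay":0,"az":0}])

```text
t: 5.5
eef_pos: [555.3, 17.1, 72.2]
tool_rot: [0.364, 0.075, 0.928, -0.03]
force: [-2.4, 0.2, -0.1]
opening: 0.002
grip_force: 1.3
```

Emit:
drive_tool(rows=[{"x":-0.0022,"y":0,"z":0.002,"ax":0,"ay":0,"az":0},{"x":0,"y":0,"z":0,"ax":0,"ay":0,"az":0}])

```text
t: 5.7
eef_pos: [558.4, 16.6, 72.5]
tool_rot: [0.364, 0.075, 0.928, -0.03]
force: [0.1, -0.2, -0.1]
opening: 0.006
grip_force: 0.0
```

Emit:
drive_tool(rows=[{"x":-0.0022,"y":0,"z":0.002,"ax":0,"ay":0,"az":0},{"x":0,"y":0,"z":0,"ax":0,"ay":0,"az":0}])

```text
t: 5.9
eef_pos: [561.3, 16.1, 72.4]
tool_rot: [0.364, 0.075, 0.928, -0.03]
force: [-0.1, -0.0, -0.1]
opening: 0.001
grip_force: 0.0
```

Emit:
drive_tool(rows=[{"x":-0.0015,"y":0,"z":0.0014,"ax":0,"ay":0,"az":0},{"x":0,"y":0,"z":0,"ax":0,"ay":0,"az":0}])

```text
t: 6.1
eef_pos: [563.1, 15.8, 72.2]
tool_rot: [0.364, 0.075, 0.928, -0.03]
force: [0.0, 0.0, 0.8]
opening: 0.004
grip_force: 0.0
```

```bash
python3 -c "
from h import *
goto([-120,-35,55],43)
for n in('top','scene'): cv2.imwrite(f'pics/{n}3.png',cams.camera(n)[:,:,::-1])
a=cv2.imread('pics/top3.png')[140:290,220:400];b=cv2.imread('pics/scene3.png')[170:320,210:390]
cv2.imwrite('pics/near3.png',cv2.resize(np.hstack([a,b]),(800,333),interpolation=cv2.INTER_CUBIC))"
```

```text
rot [-0.06 -0.14 -0.02]
tcp shift old axes [-2.3 -1.   0.7] new axes [-2.3 -1.   0.7] tip now [-122.2  -34.1   53.9] t 6.1 Fcase [0.  0.  0.8]
```

View pics/near3.png

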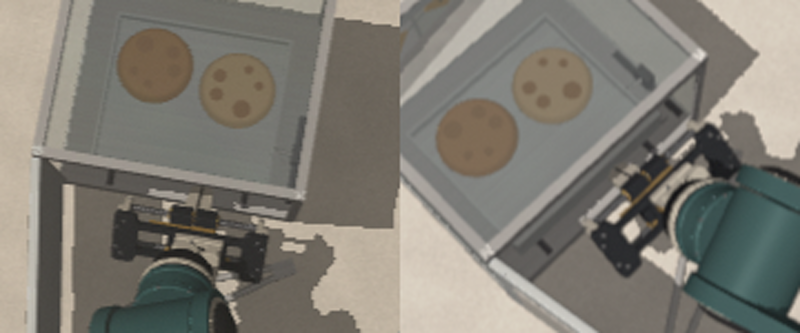

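The picture shows the tray inside with both breads on it and the fingers just at the opening. I keep feeling in small steps.

Emit:
drive_tool(rows=[{"x":-0.0011,"y":0,"z":0.001,"ax":0,"ay":0,"az":0},{"x":0,"y":0,"z":0,"ax":0,"ay":0,"az":0}])

```text
t: 6.4
eef_pos: [564.5, 15.6, 72.2]
tool_rot: [0.364, 0.075, 0.928, -0.03]
force: [1.1, 0.2, 0.3]
opening: 0.008
grip_force: 0.0
```

Emit:
drive_tool(rows=[{"x":-0.0011,"y":0,"z":0.001,"ax":0,"ay":0,"az":0},{"x":0,"y":0,"z":0,"ax":0,"ay":0,"az":0}])

```text
t: 6.6
eef_pos: [565.8, 15.3, 72.0]
tool_rot: [0.364, 0.075, 0.928, -0.03]
force: [-3.0, 0.3, 0.9]
opening: 0.007
grip_force: 1.5
```

Emit:
drive_tool(rows=[{"x":-0.0007,"y":0,"z":0.0007,"ax":0,"ay":0,"az":0},{"x":0,"y":0,"z":0,"ax":0,"ay":0,"az":0}])

```text
t: 6.8
eef_pos: [566.6, 15.2, 71.8]
tool_rot: [0.364, 0.075, 0.928, -0.03]
force: [-8.6, 1.7, 3.9]
opening: 0.003
grip_force: 4.3
```

```bash
python3 -c "
from h import *
goto([-120,-35,55],43)"
```

```text
rot [-0.07 -0.19 -0.02]
tcp shift old axes [ 0.1 -1.  -2. ] new axes [ 0. -1. -2.] tip now [-118.6  -34.1   53.5] t 6.8 Fcase [-8.7  0.3  3.9]
```

The tray holds 8.7 N after a gap of about 8 mm, so it is caught in the notch. Now I retract along the tool axis.

Emit:
drive_tool(rows=[{"x":0.005,"y":0,"z":-0.01,"ax":0,"ay":0,"az":0},{"x":0,"y":0,"z":-0.03,"ax":0,"ay":0,"az":0},{"x":0,"y":0,"z":-0.04,"ax":0,"ay":0,"az":0},{"x":0.01,"y":0,"z":-0.035,"ax":0,"ay":7,"az":0},{"x":0.01,"y":0,"z":-0.035,"ax":0,"ay":8,"az":0},{"x":0.01,"y":0,"z":-0.04,"ax":0,"ay":8,"az":0},{"x":0,"y":0,"z":-0.045,"ax":0,"ay":8,"az":0},{"x":0,"y":0,"z":-0.045,"ax":0,"ay":8,"az":0}])

```text
t: 7.6
eef_pos: [397.9, 42.8, 288.5]
tool_rot: [0.032, 0.08, 0.996, -0.002]
force: [0.2, -0.5, -0.6]
opening: 0.004
grip_force: 0.0
```

```bash
python3 -c "
from h import *
goto([-300,0,280],0)
for n in('top','scene'): cv2.imwrite(f'pics/{n}4.png',cams.camera(n)[:,:,::-1])
a=cv2.imread('pics/top4.png')[100:340,200:400];b=cv2.imread('pics/scene4.png')[140:380,200:400]
cv2.imwrite('pics/near4.png',cv2.resize(np.hstack([a,b]),(800,480),interpolation=cv2.INTER_CUBIC))"
```

```text
rot [0.01 3.65 0.  ]
tcp shift old axes [ -7.6  33.7 -16. ] new axes [ -6.6  33.6 -16.5] tip now [-305.   -33.6  263.6] t 7.6 Fcase [ 0.2 -0.4 -0.6]
```

View pics/near4.png

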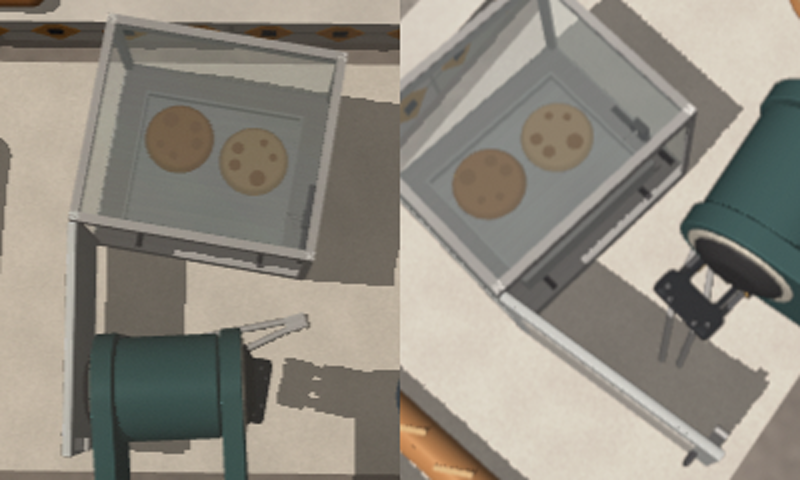

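The bar lies inside the case with both breads in place, and the door is untouched. Now I go over the door to its outer side.

Emit:
drive_tool(rows=[{"x":0,"y":0,"z":-0.038,"ax":0,"ay":3.6,"az":0},{"x":0.015,"y":0.045,"z":0,"ax":0,"ay":0,"az":0},{"x":0.015,"y":0.045,"z":0,"ax":0,"ay":0,"az":0},{"x":0.015,"y":0.045,"z":0,"ax":0,"ay":0,"az":0},{"x":0.015,"y":0.045,"z":0,"ax":0,"ay":0,"az":0},{"x":0.015,"y":0.045,"z":0,"ax":0,"ay":0,"az":0},{"x":0,"y":0,"z":0.045,"ax":0,"ay":0,"az":0},{"x":0,"y":0,"z":0.045,"ax":0,"ay":0,"az":0},{"x":0,"y":0,"z":0.045,"ax":0,"ay":0,"az":0}])

```text
t: 8.6
eef_pos: [358.9, 277.3, 186.3]
tool_rot: [0.003, 0.08, 0.997, -0.0]
force: [0.5, 0.1, 0.2]
opening: 0.006
grip_force: 0.0
```

```bash
python3 -c "
from h import *
goto([-380,140,165],0)
for th in np.arange(1.4,-.01,-.1): print(round(th,1),doorpts(th,[[-12-14,-240,0]])[0,:2].round(0))"
```

```text
rot [-0.01  0.29  0.02]
tcp shift old axes [ -2.4 -51.6  -3.6] new axes [ -2.4 -51.6  -3.7] tip now [-382.3  191.6  161.3] t 8.6 Fcase [0.4 0.2 0.2]
1.4 [-381.  135.]
1.3 [-378.  111.]
1.2 [-373.   87.]
1.1 [-366.   64.]
1.0 [-356.   42.]
0.9 [-344.   21.]
0.8 [-330.    1.]
0.7 [-314.  -17.]
0.6 [-297.  -33.]
0.5 [-278.  -48.]
0.4 [-257.  -61.]
0.3 [-236.  -72.]
0.2 [-213.  -80.]
0.1 [-190.  -86.]
-0.0 [-166.  -90.]
```

Emit:
drive_tool(rows=[{"x":0,"y":-0.026,"z":0,"ax":0,"ay":0,"az":0},{"x":0,"y":-0.026,"z":0,"ax":0,"ay":0,"az":0},{"x":-0.003,"y":-0.015,"z":0,"ax":0,"ay":0,"az":0},{"x":-0.003,"y":-0.015,"z":0,"ax":0,"ay":0,"az":0},{"x":-0.003,"y":-0.015,"z":0,"ax":0,"ay":0,"az":0},{"x":-0.003,"y":-0.015,"z":0,"ax":0,"ay":0,"az":0},{"x":-0.003,"y":-0.015,"z":0,"ax":0,"ay":0,"az":0},{"x":-0.005,"y":-0.0115,"z":0,"ax":0,"ay":0,"az":0},{"x":-0.005,"y":-0.0115,"z":0,"ax":0,"ay":0,"az":0}])

```text
t: 9.5
eef_pos: [360.0, 124.2, 188.2]
tool_rot: [0.003, 0.08, 0.997, -0.0]
force: [-0.4, 0.1, 0.3]
opening: 0.003
grip_force: 0.2
```

```bash
python3 -c "
from h import *
goto([-297,-33,161],0)"
```

```text
rot [-0.02  0.3  -0.07]
tcp shift old axes [-60.  -73.6   2.6] new axes [-59.9 -73.7   2.2] tip now [-356.8   40.7  163.2] t 9.5 Fcase [-0.4 -0.   0.3]
```

Emit:
drive_tool(rows=[{"x":-0.0065,"y":-0.01,"z":0,"ax":0,"ay":0,"az":0},{"x":-0.0065,"y":-0.01,"z":0,"ax":0,"ay":0,"az":0},{"x":-0.007,"y":-0.01,"z":0,"ax":0,"ay":0,"az":0},{"x":-0.007,"y":-0.01,"z":0,"ax":0,"ay":0,"az":0},{"x":-0.008,"y":-0.009,"z":0,"ax":0,"ay":0,"az":0},{"x":-0.008,"y":-0.009,"z":0,"ax":0,"ay":0,"az":0},{"x":-0.0085,"y":-0.008,"z":0,"ax":0,"ay":0,"az":0},{"x":-0.0085,"y":-0.008,"z":0,"ax":0,"ay":0,"az":0},{"x":-0.0095,"y":-0.0075,"z":0,"ax":0,"ay":0,"az":0},{"x":-0.0095,"y":-0.0075,"z":0,"ax":0,"ay":0,"az":0}])

```text
t: 10.5
eef_pos: [424.3, 23.6, 188.8]
tool_rot: [0.002, 0.08, 0.997, -0.0]
force: [0.9, 0.2, -0.1]
opening: 0.008
grip_force: 0.2
```

```bash
python3 -c "
from h import *
goto([-190,-86,161],0)
for n in('top','scene'): cv2.imwrite(f'pics/{n}5.png',cams.camera(n)[:,:,::-1])
a=cv2.imread('pics/top5.png')[100:340,200:400];b=cv2.imread('pics/scene5.png')[140:380,200:400]
cv2.imwrite('pics/near5.png',cv2.resize(np.hstack([a,b]),(800,480),interpolation=cv2.INTER_CUBIC))"
```

```text
rot [-0.03  0.25 -0.06]
tcp shift old axes [-87.5 -37.5   3.2] new axes [-87.4 -37.6   2.8] tip now [-277.3  -48.4  163.8] t 10.5 Fcase [ 0.8  0.3 -0.1]
```

View pics/near5.png

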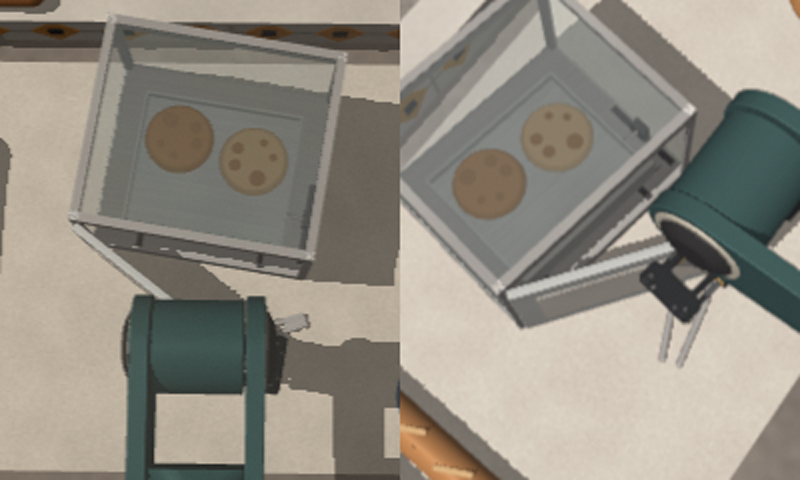

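The door follows the fingers and is now about 0.5 rad open.

Emit:
drive_tool(rows=[{"x":-0.01,"y":-0.0065,"z":0,"ax":0,"ay":0,"az":0},{"x":-0.01,"y":-0.0065,"z":0,"ax":0,"ay":0,"az":0},{"x":-0.0105,"y":-0.0055,"z":0,"ax":0,"ay":0,"az":0},{"x":-0.0105,"y":-0.0055,"z":0,"ax":0,"ay":0,"az":0},{"x":-0.0115,"y":-0.004,"z":0,"ax":0,"ay":0,"az":0},{"x":-0.0115,"y":-0.004,"z":0,"ax":0,"ay":0,"az":0},{"x":-0.0115,"y":-0.003,"z":0,"ax":0,"ay":0,"az":0},{"x":-0.0115,"y":-0.003,"z":0,"ax":0,"ay":0,"az":0},{"x":-0.008,"y":-0.002,"z":0,"ax":0,"ay":0,"az":0}])

```text
t: 11.5
eef_pos: [512.0, -30.8, 189.1]
tool_rot: [0.002, 0.08, 0.997, -0.0]
force: [-0.1, 0.2, 0.6]
opening: 0.004
grip_force: 0.0
```

Emit:
drive_tool(rows=[{"x":-0.005,"y":0,"z":0,"ax":0,"ay":0,"az":0},{"x":-0.003,"y":0,"z":0,"ax":0,"ay":0,"az":0},{"x":0,"y":0,"z":0,"ax":0,"ay":0,"az":0}])

```text
t: 11.8
eef_pos: [519.0, -31.6, 189.2]
tool_rot: [0.002, 0.08, 0.997, -0.0]
force: [-0.6, -0.1, -0.3]
opening: 0.005
grip_force: 0.0
```

```bash
python3 -c "
from h import *
goto([-160,-90,161],0)"
```

```text
rot [-0.03  0.25 -0.05]
tcp shift old axes [-15.2  -2.2   3.3] new axes [-15.2  -2.2   3.2] tip now [-175.1  -87.8  164.2] t 11.8 Fcase [-0.6 -0.2 -0.3]
```

Emit:
drive_tool(rows=[{"x":-0.003,"y":0,"z":0,"ax":0,"ay":0,"az":0},{"x":-0.003,"y":0,"z":0,"ax":0,"ay":0,"az":0},{"x":0,"y":0,"z":0,"ax":0,"ay":0,"az":0}])

```text
t: 12.1
eef_pos: [525.0, -32.6, 189.4]
tool_rot: [0.002, 0.08, 0.997, -0.0]
force: [-0.5, -0.0, 0.4]
opening: 0.01
grip_force: 0.0
```

Emit:
drive_tool(rows=[{"x":-0.003,"y":0,"z":0,"ax":0,"ay":0,"az":0},{"x":0,"y":0,"z":0,"ax":0,"ay":0,"az":0}])

```text
t: 12.3
eef_pos: [527.7, -33.2, 189.3]
tool_rot: [0.002, 0.08, 0.997, -0.001]
force: [-4.4, -0.2, 3.0]
opening: 0.003
grip_force: 2.4
```

Emit:
drive_tool(rows=[{"x":-0.002,"y":0,"z":0,"ax":0,"ay":0,"az":0},{"x":0,"y":0,"z":0,"ax":0,"ay":0,"az":0}])

```text
t: 12.5
eef_pos: [529.8, -33.5, 189.3]
tool_rot: [0.002, 0.08, 0.997, -0.001]
force: [-1.5, -0.9, 1.0]
opening: 0.004
grip_force: 0.9
```

Emit:
drive_tool(rows=[{"x":-0.002,"y":0,"z":0,"ax":0,"ay":0,"az":0},{"x":0,"y":0,"z":0,"ax":0,"ay":0,"az":0}])

```text
t: 12.7
eef_pos: [532.0, -33.7, 189.4]
tool_rot: [0.002, 0.08, 0.997, -0.0]
force: [0.9, -0.6, 1.2]
opening: 0.006
grip_force: 0.0
```

Emit:
drive_tool(rows=[{"x":-0.0015,"y":0,"z":0,"ax":0,"ay":0,"az":0},{"x":0,"y":0,"z":0,"ax":0,"ay":0,"az":0}])

```text
t: 12.9
eef_pos: [533.4, -34.0, 189.4]
tool_rot: [0.002, 0.08, 0.997, -0.0]
force: [0.4, -0.5, -0.9]
opening: 0.005
grip_force: 0.0
```

Emit:
drive_tool(rows=[{"x":-0.002,"y":0,"z":0,"ax":0,"ay":0,"az":0},{"x":0,"y":0,"z":0,"ax":0,"ay":0,"az":0}])

```text
t: 13.1
eef_pos: [535.2, -34.3, 189.4]
tool_rot: [0.002, 0.08, 0.997, -0.0]
force: [-2.6, 0.4, 1.7]
opening: 0.005
grip_force: 1.3
```

Emit:
drive_tool(rows=[{"x":-0.0015,"y":0,"z":0,"ax":0,"ay":0,"az":0},{"x":0,"y":0,"z":0,"ax":0,"ay":0,"az":0}])

```text
t: 13.3
eef_pos: [535.4, -34.4, 189.4]
tool_rot: [0.0, 0.08, 0.997, -0.0]
force: [-18.2, 2.4, 7.3]
opening: 0.004
grip_force: 9.2
```

The door now resists stiffly at 18 N, so it is shut. I back off and take a last look.

Emit:
drive_tool(rows=[{"x":0.01,"y":0,"z":0,"ax":0,"ay":0,"az":0},{"x":0.03,"y":0,"z":0,"ax":0,"ay":0,"az":0},{"x":0.03,"y":0,"z":-0.03,"ax":0,"ay":0,"az":0},{"x":0.03,"y":0,"z":-0.03,"ax":0,"ay":0,"az":0},{"x":0.02,"y":-0.04,"z":-0.02,"ax":0,"ay":0,"az":0},{"x":0,"y":-0.045,"z":0,"ax":0,"ay":0,"az":0},{"x":0,"y":-0.045,"z":0,"ax":0,"ay":0,"az":0},{"x":0,"y":-0.045,"z":0,"ax":0,"ay":0,"az":0},{"x":0,"y":0,"z":0,"ax":0,"ay":0,"az":0},{"x":0,"y":0,"z":0,"ax":0,"ay":0,"az":0}])

```text
t: 14.3
eef_pos: [389.5, -188.6, 268.8]
tool_rot: [0.002, 0.082, 0.997, -0.0]
force: [-0.5, -0.1, 0.6]
opening: 0.009
grip_force: 0.0
```

```bash
python3 -c "
from h import *
P=np.load('P.npy')[:3]
I=[]
for n,(x0,y0) in (('top',(200,90)),('scene',(165,110))):
    im=cams.camera(n)[:,:,::-1]; b=cv2.resize(im[y0:y0+220,x0:x0+200],None,fx=2,fy=2,interpolation=cv2.INTER_CUBIC)
    def pl(X,col): cv2.polylines(b,[((proj(n,case2w(P,X))-[x0,y0])*2+1).astype(int)],True,col,1)
    pl(doorpts(0,[[0,0,222],[0,-300,222],[-12,-300,222],[-12,0,222]]),(255,0,0))
    I.append(b)
cv2.imwrite('pics/end.png',np.hstack(I))"
```

```text
(no output)
```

View pics/end.png

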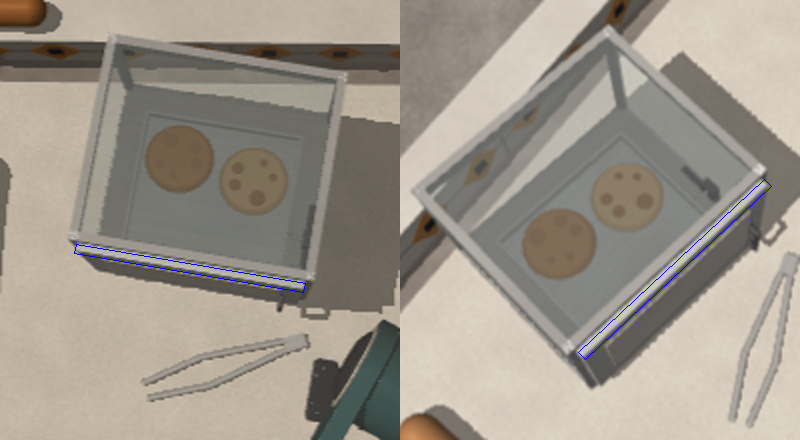

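The door lies on its shut outline, from (75,248) to (305,287) in top. Both breads are on the tray and the tongs have not moved.

```bash
python3 -c "
from workcell import ctrl
print(ctrl.job_done())"
```

```text
the job is handed in; nothing more can be done
None
```

I pushed the tray in until it held at 8.7 N on its catch, then shut the door until it was firm at 18 N; both breads are still on the tray. The job was handed in at about 14 s, but the interface gave no verdict.

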